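# Square the cribbage board into the rail corner

### The arm

A 6-joint arm with a two-finger parallel gripper is mounted at the origin on the work surface. World frame = base frame: x ahead of the robot, y to its left, z up, the work surface at z = 0. Lengths are in m, angles in rad, forces in N, time in s.
With the tool pointing down it reaches from about 0.35 to 0.975 m from the base axis. Payload 4.9 kg.
Tool frame: the origin (TCP) lies at the very end of the fingers, on their centre line; the grasp point (between the pads) lies 19 mm behind it; z points along the fingers, y is the line along which they close (so a half turn about z gives the same grasp; the last joint's range is limited). The gripper opens to 85 mm and grips with 20 to 120 N. Pads are 22 mm wide; open, the fingers measure 114 mm over their backs; the gripper's body (76 mm by 85 mm) begins 54 mm behind the grasp point. The pads swing forward as they close: fully open they stand 13 mm farther back than shut.
Start: joints at [1.175, 0.053, 1.613, -0, 1.476, -0.119], TCP at [0.171, 0.601, 0.231] pointing down, gripper open.
Joint ranges: [-3.01, 3.01], [-1.01, 2.22], [0.06, 2.58], [-1.02, 4.17], [0.09, 2.62], [-3.14, 3.14]. Speed limits (rad/s): [2.57, 2.57, 3.14, 3.14, 3.14, 3.14].

### API

Orientations are given as a unit quaternion [w, x, y, z].
In Python, from cell import bot, open_jaws, gripper_close, ik, imaging, workorder, get_clock, get_joints, get_qd, get_joint_efforts, get_tool_pos, get_tcp_rot, get_wrist_force, get_torque, get_opening, get_finger_force gives the robot as it stands. The module is installed in compiled form; this text tells all that it offers. Calls block until the motion is done:
- bot.movep(position, orientation): joint-space move of the TCP to a pose.
- bot.servo_line(position, ori=None, v=0.15): straight line of the TCP; ori=None keeps the orientation; v is the mean speed in m/s.
- bot.move_joints(angles): joint-space move.
- open_jaws() and gripper_close(grasp_force=None): open the fingers fully, or close them until they stop; grasp_force is the grip in N (None keeps the last).
- bot.sleep(seconds).
- ik(position, orientation): joint angles nearest the present ones, or None.
- imaging.get_image(name): name is "scene" or "top" or "wrist"; returns a dict with "color" (480x640x3 uint8, blue, green, red), "z_map" (480x640 float32, m along the optical axis (not along the pixel's ray), 0 where there is no reading), "mtx" (3x3 intrinsics, pixels), "world_to_cam" (4x4, takes a point from world to camera coordinates). Camera axes: x right, y up, looking along -z (the intrinsics and any distortion apply to the point x, -y, -z); pixel columns grow to the right and rows downward; lengths in m; the calibration is good to about 2 mm. A picture is of the moment at which its call begins.
A pose or a line that the arm cannot do raises bot.Unreachable and nothing moves.
- workorder.sign_off(): hands the job in; it is judged then, once.
Readings, each from a call of its own:
- get_clock(): time.
- get_joints(): joint angles.
- get_qd(): joint speeds.
- get_joint_efforts(): joint torques, N m.
- get_tool_pos(): TCP position.
- get_tcp_rot(): TCP orientation.
- get_wrist_force(): force on the tool from outside, world axes, zero at the start.
- get_torque(): the same for the moment, N m.
- get_opening(): finger opening in m.
- get_finger_force(): force on a finger pad.
Only numpy, scipy, OpenCV 4.12 (cv2) and the standard library are available. Lean on these libraries where they do the work, as an engineer would, in place of code of your own. Each camera call takes 0.05 s, during which the arm holds its last target. There are 200 camera calls.

### The job

Push the long oak cribbage board gently, near one end and then near the other, until its long side is pressed flush along the low aluminium rail; then slide it along the rail until its end is pressed against the rail's end stop. Leave it lying flat in the corner, touching both, and do not disturb the bowl, the two rooks or the score dial.

Things in the scene. Friction and masses are not known exactly. Their poses are not given: they have to be found in the camera images.
- board: Oak cribbage board, a loose flat slab 320 mm long (y), 80 mm wide (x), 22 mm thick, 0.3 to 0.5 kg, rows of small holes on top; origin at the centre of its underside. It starts on the robot's side of the rail, up to 0.2 rad out of parallel, its middle 45 to 75 mm short. Too wide to grasp; push its near side (-x) and right end (-y). It slides with 1 to 4 N.
- rail: Low L-shaped aluminium rail fixed to the flap, 20 mm high. Its long inner face is the plane x = 0 of its frame, facing -x (the robot), from y = -205 to +190 mm; origin there, on the flap. Lightly fixed: never press or bump it with over 25 N. Measured poses are too coarse to tell when the board touches: creep in below 15 mm/s and feel; a push of 6 to 14 N seats it.
- bowl: White ceramic dice bowl, 110 mm across, 45 mm high, standing to the left; origin at the centre of its underside. Bystander.
- rook0: Black plastic rook, 30 mm across, 57 mm high, standing beyond the rail; origin at the centre of its underside. Bystander.
- rook1: The second, like the first, also beyond the rail. Bystander.
- dial: Round aluminium score dial, 84 mm across, 32 mm high with its knob, lying to the right; origin at the centre of its underside. Bystander.
- corner (a point): The rail's inner corner at flap level, axes as the rail's. The end stop, 12 mm thick and 20 mm high, runs from here 100 mm towards -x; its inner face is the plane y = 0 here (y = +190 mm of the rail), facing -y. In the corner, the board has its origin at x = -40, y = -160 mm from here, its axes parallel to the rail's.

How it is judged:
On the way, in this order (a step that is already met when the one before it is completed fails the run):
1. the board is pressed flush along the rail, short of the end stop (x of board in the frame of rail above -0.042 m and angle between the y axis of board and the y axis of rail, either way round below 0.012 rad and contact force between board and rail above 2 N), for 0.1 s.
2. the board, still along the rail, is pressed against the end stop (y of board in the frame of rail above 0.028 m and x of board in the frame of rail above -0.045 m and contact force between board and rail above 2 N), for 0.1 s.
At the end, for the whole second after the job is handed in: The board lies flat and at rest in the corner: its long side within 2 mm of the rail and parallel to it within 0.012 rad, its end within 2 mm of the end stop (x of board in the frame of rail between -0.042 and -0.035 m and y of board in the frame of rail between 0.028 and 0.035 m and angle between the y axis of board and the y axis of rail, either way round below 0.012 rad and angle between board's own z axis and vertical below 0.03 rad and linear speed of board below 0.01 m/s); the robot touches nothing.
It fails at once if the board or the robot presses the rail or its end stop with more than 25 N (contact force between any of board, the arm, the fingers and rail above 25 N).
It fails at once if the bowl, a rook or the dial is shifted by more than 10 mm (distance of any of bowl, rook0, rook1, dial from where it was at the start of the episode above 0.01 m).
It fails at once if a rook is knocked over (angle between any of rook0, rook1's own z axis and vertical above 0.5 rad).
It also fails if it takes over 64 s, if anything falls off the work surface, if the arm or the gripper's body presses on something with over 40 N, if the wrist force passes 120 N, or if a joint passes its speed limit or range.

## Working session

There is one attempt and no reset: what is moved stays moved. The work goes in short steps, each a Python script; the robot and the scene stay as the last script left them, time stands still between calls to the robot, and variables do not carry over. Pictures are saved under pics/ and viewed, at most 10 in all, crops included, and the job is handed in when it is done.

```bash
mkdir -p pics; python3 - <<'E'
from cell import *
import cv2,numpy as np
for n in ("top","scene"):
    d=imaging.get_image(n); cv2.imwrite(f"pics/{n}0.png",d["color"]); np.savez(f"{n}0.npz",**d)
    print(n,d["mtx"].tolist(),np.round(d["world_to_cam"],3).tolist())
print(get_clock(),get_wrist_force(),get_tcp_rot(),get_opening())
E
```

```text
top [[487.43669643608774, 0.0, 321.34246425223597], [0.0, 487.43669643608774, 239.4717796416683], [0.0, 0.0, 1.0]] [[-0.007, -1.0, 0.012, -0.021], [0.998, -0.006, 0.056, -0.573], [-0.056, 0.012, 0.998, -1.076], [0.0, 0.0, 0.0, 1.0]]
scene [[475.66532254349534, 0.0, 317.84180616937425], [0.0, 475.66532254349534, 240.36554442152976], [0.0, 0.0, 1.0]] [[0.638, 0.77, 0.005, -0.334], [-0.647, 0.533, 0.545, 0.355], [0.417, -0.351, 0.839, -1.394], [0.0, 0.0, 0.0, 1.0]]
0.1 [ 0.01629102  0.55906001 -0.44385629] [-2.30775711e-04  1.37949728e-01  9.90438795e-01 -9.01754218e-04] 0.08541928327545627
```

View pics/top0.png

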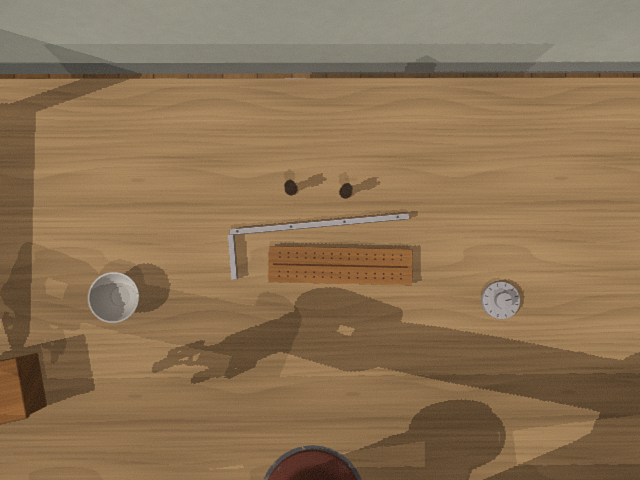

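View pics/scene0.png

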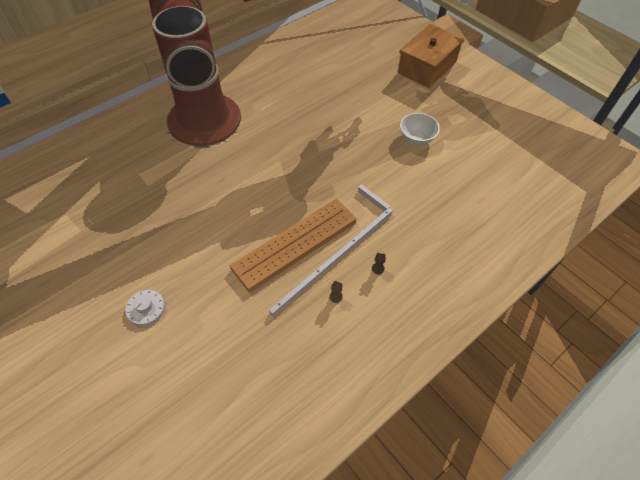

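Top view: the rail runs from the corner at (231,233) to (410,216), with the stop down to (235,278). The board covers about (269–412, 247–284). The bowl is at (113,297), the dial at (501,300), and the rooks at (291,187) and (346,190). The scene view agrees.

```bash
cat > vis.py <<'E'
import numpy as np,cv2
def points(d):
    z=d["z_map"]; K=d["mtx"]; v,u=np.indices(z.shape)
    p=np.stack([(u-K[0,2])/K[0,0]*z,-(v-K[1,2])/K[1,1]*z,-z],-1)
    T=np.linalg.inv(d["world_to_cam"]); return p@T[:3,:3].T+T[:3,3]
def onplane(d,uv,h):
    K=d["mtx"];T=np.linalg.inv(d["world_to_cam"]);uv=np.atleast_2d(uv).astype(float)
    r=np.stack([(uv[:,0]-K[0,2])/K[0,0],-(uv[:,1]-K[1,2])/K[1,1],-np.ones(len(uv))],-1)@T[:3,:3].T
    return T[:3,3]+r*((h-T[2,3])/r[:,2])[:,None]
def board(d,h=0.022,box=(220,200,440,310)):
    """centre xy, angle of long axis from +y (ccw)"""
    c=cv2.cvtColor(d["color"],cv2.COLOR_BGR2HSV); m=((c[...,1]>150)&(c[...,0]<16)&(c[...,2]>90)).astype(np.uint8)
    k=np.zeros_like(m);k[box[1]:box[3],box[0]:box[2]]=1;m=cv2.morphologyEx(m*k,cv2.MORPH_CLOSE,np.ones((5,5)))
    m=cv2.morphologyEx(m,cv2.MORPH_OPEN,np.ones((5,5)))
    cs=max(cv2.findContours(m,0,cv2.CHAIN_APPROX_NONE)[0],key=cv2.contourArea)[:,0]
    p=onplane(d,cs,h)[:,:2]; r=cv2.minAreaRect((p*1000).astype(np.float32)); b=cv2.boxPoints(r)/1000
    e=[b[1]-b[0],b[2]-b[1]]; e=max(e,key=np.linalg.norm); e=e*np.sign(e[1])
    return np.array(r[0])/1000,np.arctan2(-e[0],e[1]),r[1],m
E
python3 - <<'E'
from vis import *
d=dict(np.load("top0.npz")); P=points(d)
for n,(u,v) in dict(tab=(300,320),tab2=(320,205),board=(340,270),bowl=(113,297),dial=(501,300),r0=(291,187),r1=(346,190),rail=(320,225)).items(): print(n,P[v-1:v+2,u-1:u+2].reshape(-1,3).mean(0).round(3))
c,a,s,m=board(d); print("board",c,a,s)
g=d["color"].astype(int); hsv=cv2.cvtColor(d["color"],cv2.COLOR_BGR2HSV)
r=(hsv[...,1]<60)&(hsv[...,2]>110); r[:205]=0; r[290:]=0; r[:,:222]=0; r[:,420:]=0
v,u=np.nonzero(r); p=onplane(d,np.c_[u,v],0.02)
# inner edge of long rail: per-column lowest row ; stop inner edge: per-row rightmost col
cols=range(250,405,3); e=np.array([(c,v[u==c].max()+.5) for c in cols if (u==c).any()])
w=onplane(d,e,0.02); k=np.polyfit(w[:,1],w[:,0],1); print("rail inner x=k y+b",k,"theta",np.arctan(-k[0]),"resid",np.std(w[:,0]-np.polyval(k,w[:,1])))
e=np.array([(u[v==r0].max()+.5,r0) for r0 in range(243,275,2) if (v==r0).any()]); w2=onplane(d,e,0.02); k2=np.polyfit(w2[:,0],w2[:,1],1); print("stop y=k x+b",k2)
y=(np.polyval(k2,0)+k2[0]*k[1])/(1-k2[0]*k[0]); print("corner",k[0]*y+k[1],y)
o=d["color"].copy(); o[r]=(0,0,255); o[m>0]=(0,255,0); cv2.imwrite("pics/seg.png",cv2.resize(o[180:310,200:440],None,fx=3,fy=3,interpolation=0))
E
```

```text
tab [0.392 0.025 0.001]
tab2 [ 0.652 -0.022  0.001]
board [ 0.504 -0.065  0.024]
bowl [0.447 0.443 0.005]
dial [ 0.436 -0.419  0.034]
r0 [0.685 0.041 0.053]
r1 [ 0.678 -0.078  0.056]
rail [ 0.605 -0.022  0.02 ]
board [ 0.51495483 -0.06508339] -0.028830077 (318.2944030761719, 79.07594299316406)
rail inner x=k y+b [-0.08442478  0.60008056] theta 0.08422505248126738 resid 0.0007741448163583634
stop y=k x+b [0.07901705 0.1267387 ]
corner 0.5854749763037841 0.17300120269992167
```

View pics/seg.png

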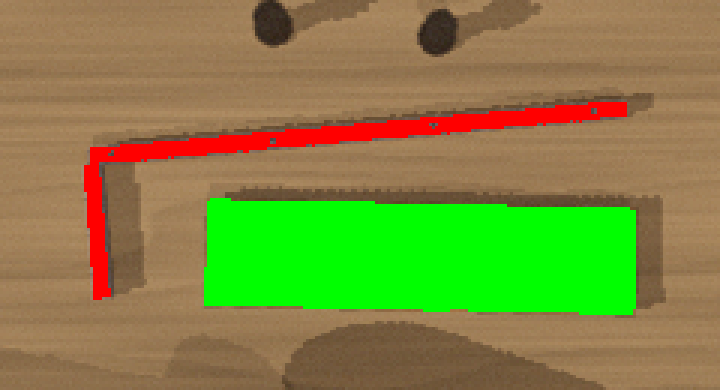

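```bash
cat > h.py <<'E'
from cell import *
import numpy as np
TH=0.0842; O=np.array([0.6015,-0.0163]); X=np.array([np.cos(TH),np.sin(TH)]); Y=np.array([-X[1],X[0]])
Q=[0,np.cos((np.pi+TH)/2),np.sin((np.pi+TH)/2),0]
def W(x,y,z): return np.r_[O+x*X+y*Y,z]
def R(p): d=np.asarray(p)[:2]-O; return np.array([d@X,d@Y])
def force(n=3):
    f=[]
    for _ in range(n): f.append(get_wrist_force()); bot.sleep(0.01)
    f=np.mean(f,0); return np.array([f[:2]@X,f[:2]@Y,f[2]])
def creep(x,y,z,bias,axis,fmax,step=0.001,v=0.012):
    """straight creep in rail frame towards (x,y,z); stop at |force change| on axis >= fmax"""
    p=np.asarray(get_tool_pos()); a=np.r_[R(p),p[2]]; b=np.array([x,y,z]); L=np.linalg.norm(b-a); n=max(1,int(np.ceil(L/step))); log=[]
    for i in range(1,n+1):
        bot.servo_line(W(*(a+(b-a)*i/n)),v=v)
        f=force(2)-bias; log.append((round(i*L/n*1000,1),f.round(1).tolist()))
        if abs(f[axis])>=fmax: break
    return log
def tcp(): p=np.asarray(get_tool_pos()); return np.r_[R(p),p[2]].round(4)
E
python3 - <<'E'
from h import *
bot.movep(W(-.172,-.041,.12),Q); print(get_clock())
bot.servo_line(W(-.172,-.041,.025)); bot.sleep(.2); b=force(5); print("bias",b,get_clock())
print(creep(-.172,-.041,-.001,b,2,3,step=.004,v=.03)); print(get_clock(),tcp())
b=force(5)
l=creep(-.128,-.041,tcp()[2],b,0,6,step=.004,v=.03); print(l,get_clock(),tcp())
E
```

```text
2.6833
bias [-0.128592    0.03461036  0.2148978 ] 3.7083
[(np.float64(3.9), [0.2, -0.1, -0.1]), (np.float64(7.7), [-0.0, -0.4, 0.2]), (np.float64(11.6), [1.0, 0.4, -0.2]), (np.float64(15.5), [-0.1, -0.7, -0.1]), (np.float64(19.4), [-0.2, 0.2, -0.5]), (np.float64(23.2), [0.9, -0.7, -0.2]), (np.float64(27.1), [0.5, -0.0, -0.1])]
5.725 [-0.1722 -0.0409 -0.0012]
[(np.float64(3.7), [-0.6, -0.8, 0.2]), (np.float64(7.3), [-0.3, 0.4, 0.5]), (np.float64(11.0), [-0.1, -0.0, 0.6]), (np.float64(14.7), [0.2, 0.7, 0.2]), (np.float64(18.4), [0.1, -0.2, 0.2]), (np.float64(22.0), [-0.8, 0.0, 0.0]), (np.float64(25.7), [-0.8, 0.1, -0.4]), (np.float64(29.4), [-1.2, -0.2, -0.5]), (np.float64(33.1), [-1.1, 0.0, 0.2]), (np.float64(36.7), [-0.8, -0.4, 0.2]), (np.float64(40.4), [-0.2, 0.1, -0.1]), (np.float64(44.1), [-0.8, 0.2, -0.3])] 9.2583 [-0.1276 -0.041  -0.001 ]
```

```bash
python3 - <<'E'
from h import *; import cv2; from vis import board
d=imaging.get_image("top"); cv2.imwrite("pics/t1.png",d["color"][150:340,180:460].repeat(2,0).repeat(2,1)); c,a,s,m=board(d); print(R(c),a-TH,s)
E
```

```text
[-0.07366944 -0.03953621] -0.04017862 (78.5779037475586, 318.12457275390625)
```

View pics/t1.png

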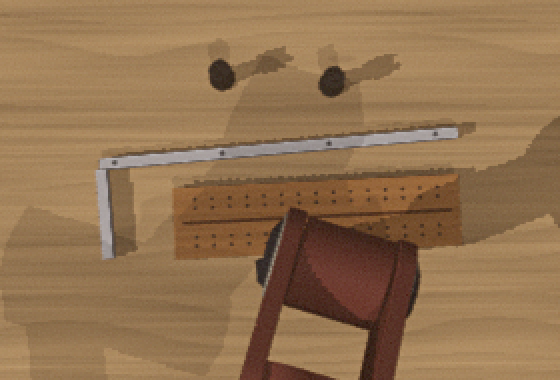

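The arm is pushing the board's near side at its middle, and the board is rotating towards parallel (left end at crop x≈175, right end at ≈460). I'll continue, then creep in.

```bash
python3 - <<'E'
from h import *
z=tcp()[2]; b=np.array([-.1,0,.1])
print(creep(-.114,-.041,z,b,0,5,step=.0035,v=.025),get_clock())
l=creep(-.085,-.041,z,b,0,8,step=.0007,v=.01); print(l[-14:],get_clock(),tcp())
bot.sleep(.4); print(force(5)-b)
E
```

```text
[(np.float64(3.4), [-0.5, -0.8, -0.1]), (np.float64(6.8), [-0.7, -0.9, -0.1]), (np.float64(10.2), [-0.0, -0.5, 0.1]), (np.float64(13.6), [-0.5, 0.2, -0.5])] 10.525
[(np.float64(14.7), [-2.4, 0.1, 0.8]), (np.float64(15.4), [-2.8, -0.2, 0.4]), (np.float64(16.1), [-2.8, 0.6, 0.2]), (np.float64(16.8), [-3.0, 0.2, 0.6]), (np.float64(17.5), [-2.9, -0.4, 0.3]), (np.float64(18.2), [-1.9, -0.0, 0.7]), (np.float64(18.9), [-2.9, -0.4, 0.7]), (np.float64(19.6), [-3.0, -0.1, 0.2]), (np.float64(20.3), [-2.5, -0.3, 0.3]), (np.float64(21.0), [-2.6, -0.1, 1.4]), (np.float64(21.7), [-2.9, 0.0, 0.4]), (np.float64(22.4), [-2.7, -0.0, 1.7]), (np.float64(23.1), [-6.7, 0.2, 4.4]), (np.float64(23.8), [-9.7, -0.2, 5.7])] 19.5917 [-0.0913 -0.041  -0.001 ]
[-9.31869339 -0.1709078   6.4922863 ]
```

```bash
python3 - <<'E'
from h import *; import cv2; from vis import board
d=imaging.get_image("top"); c,a,s,m=board(d); print("hold",R(c),a-TH,s)
bot.servo_line(W(-.125,-.041,-.001),v=.1); bot.servo_line(W(-.14,-.041,.09),v=.25); gripper_close(); print(get_clock(),get_opening())
bot.movep(W(-.09,-.30,.09),Q); bot.sleep(.1)
d=imaging.get_image("top"); cv2.imwrite("pics/t2.png",d["color"][150:340,180:460].repeat(2,0).repeat(2,1)); c,a,s,m=board(d); print(R(c),a-TH,s,get_clock())
E
```

```text
hold [-0.04006076 -0.03818644] -0.000828363 (77.76263427734375, 317.7606201171875)
21.8667 -5.578849936150527e-05
[-0.040162   -0.03795195] 0.0011332929 (77.8208236694336, 318.1356506347656) 23.05
```

View pics/t2.png

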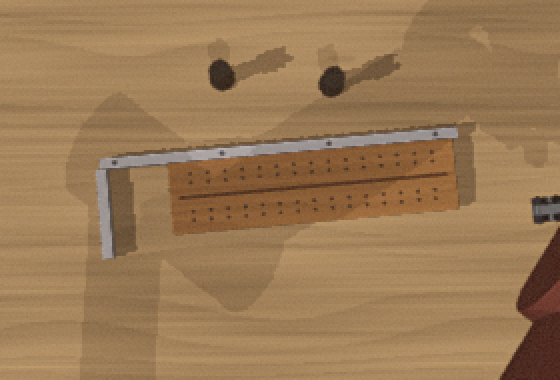

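The board is flush along the rail, x = −0.040 and angle ≈ 0, with its left end (crop 170,165) clear of the stop. Next I'll push its right end.

```bash
python3 - <<'E'
from h import *
bot.servo_line(W(-.044,-.26,.09),v=.25); bot.servo_line(W(-.044,-.26,.02),v=.2); bot.sleep(.1); b=force(5)
print(creep(-.044,-.26,.007,b,2,3,step=.004,v=.03)[-1],get_clock())
z=tcp()[2]; l=creep(-.0435,-.212,z,b,1,5,step=.003,v=.03); print([q[1][1] for q in l],get_clock(),tcp())
l=creep(-.0425,-.165,z,b,1,6,step=.003,v=.03); print([q[1] for q in l][::3],get_clock(),tcp())
E
python3 - <<'E'
from h import *; from vis import board
d=imaging.get_image("top"); c,a,s,m=board(d); print(R(c),a-TH,s)
E
```

```text
(np.float64(15.5), [0.3, 0.3, 0.3]) 25.225
[-0.1, -0.4, 0.3, 0.3, 0.6, 0.5, 0.4, 0.3, 0.4, 0.8, -0.1, 0.4, 0.4, 0.0, 0.5, 0.7] 29.5 [-0.0435 -0.2118  0.0067]
[[-0.6, -0.8, 0.2], [-2.2, -2.2, 0.5], [-3.1, -3.1, 2.0], [-3.2, -3.8, 1.3], [-3.0, -3.2, 1.3], [-2.9, -3.5, 1.1]] 33.7667 [-0.0427 -0.165   0.0066]
[-0.04010702  0.01776068] -9.1567636e-05 (77.84831237792969, 301.5469665527344)
```

```bash
python3 - <<'E'
from h import *
z=.0067; b=np.array([-.1,.1,.1])
x=tcp()[0]
l=creep(x,-.154,z,b,1,7,step=.003,v=.02); print(l[-1],get_clock())
l=creep(x,-.136,z,b,1,8,step=.0008,v=.011); print(l[-5:],get_clock(),tcp()); bot.sleep(.3); print(force(5))
E
python3 - <<'E'
from h import *; from vis import board
d=imaging.get_image("top"); c,a,s,m=board(d); print(R(c),a-TH,s)
E
```

```text
(np.float64(11.0), [-2.2, -3.0, 0.3]) 35.025
[(np.float64(9.3), [-2.6, -3.4, -0.8]), (np.float64(10.0), [-2.2, -2.5, -0.9]), (np.float64(10.8), [-2.2, -4.8, -0.6]), (np.float64(11.6), [-1.8, -7.4, -1.6]), (np.float64(12.3), [-2.1, -9.8, -3.0])] 39.2917 [-0.0427 -0.1432  0.0068]
[-2.24376055 -9.35469221 -2.76719846]
[-0.04009069  0.02968439] -9.211898e-05 (77.87854766845703, 317.2566833496094)
```

```bash
python3 - <<'E'
from h import *; import cv2; from vis import board
p=tcp(); bot.servo_line(W(p[0]-.001,-.175,.007),v=.05); bot.servo_line(W(-.06,-.26,.10),v=.25); bot.sleep(.2)
d=imaging.get_image("top"); cv2.imwrite("pics/t3.png",d["color"][150:340,180:460].repeat(2,0).repeat(2,1)); c,a,s,m=board(d); print(R(c),a-TH,s,get_clock())
E
```

```text
[-0.04019464  0.02960882] -0.00048269331 (77.67179870605469, 317.42529296875) 41.4167
```

View pics/t3.png

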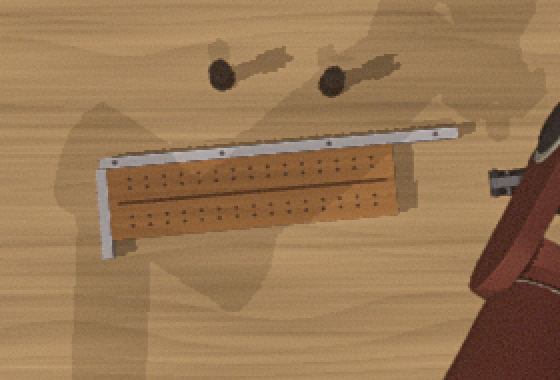

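The board sits in the corner: its left end is on the stop (crop x≈108), its long side is along the rail, and the angle is about 0. The arm is clear, so I'm handing in.

```bash
python3 -c "
from cell import *
print(workorder.sign_off(),get_clock())"
```

```text
the job is handed in; nothing more can be done
the job is handed in; nothing more can be done
```

The board is lying in the corner, flush with the rail and against the end stop by the last camera image, with no contact force felt above about 12 N; I handed the job in at about 41 s, and no verdict came back.

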